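# Clear the form and hold the stamp ready over its frame

### The job

Get the form on the writing board ready for stamping: with the hand sweeper, sweep the two erasers and the pencil sharpener off it into the board's trough without the gripper touching them, then stand the sweeper upright on the bare desk and let go of it. Then pick up the oblong stamp, lift it over the top of the organiser without knocking it, and finish while still holding the stamp level and still inside the printed frame as seen from above, square with it, with its face hovering a finger's breadth (about 15 mm) above the paper; the stamp must never touch the form or the board. Leave the other things on the desk where they are.

Things in the scene. Friction and masses are not known exactly. Their poses are not given: they have to be found in the camera images.
- board: Grey writing board fixed to the desk: slab 170 (x) x 170 (y) mm, top 20 mm above the desk, no rim. Origin: centre of the slab's underside. A trough runs along its -y edge, from y = -85 to -165 mm: floor 3 mm above the desk, outer wall 6 mm thick and 35 mm high, end walls (x = +-79 to 85 mm) 20 mm high, flush with the slab; no rim between slab and trough.
- frame (a point): Centre of the bold empty frame printed on the pale form (paper surface, 0.6 mm above the board's top). The frame is 76 mm along its x and 50 mm along its y; z is up. The form, 150 x 140 mm, lies flat and fixed on the board, slightly askew to it; thinner grey rules run beside the frame.
- sweeper_c (a point): Centre, 41 mm above the underside, of the hand sweeper standing on the desk left of the board: a block 150 (x) x 26 (y) x 32 (z) mm with black rubber foot and, on top in the middle, a flat upright wooden grip 70 (x) x 22 (y) mm, from 32 to 82 mm above the underside. Its long faces (y = +-13 mm) sweep, either one. About 0.2 kg.
- eraser_a_c (a point): Centre of the larger white eraser in a brown card sleeve, 32 x 21 x 13 mm, lying loose on the form. It counts as in the trough when this point is beyond the slab's edge and inside the trough's walls.
- eraser_b_c (a point): Centre of the smaller dark eraser, 26 x 21 x 13 mm, lying loose on the form.
- sharpener_c (a point): Centre of the metal pencil sharpener, a block 25 x 17 x 12 mm, lying loose on the form.
- stamp_c (a point): Centre, 44 mm above the underside, of the oblong wooden stamp standing on the desk left of the organiser. Foot 60 (x) x 36 (y) x 20 mm, its underside is the stamping face; neck 26 x 16 mm; flat handle 42 (x) x 20 (y) mm from 35 to 88 mm above the underside. z up; alike after half a turn, either way round is right. About 0.1 kg.
- round_stamp_c (a point): Centre (44 mm up) of a round wooden stamp, foot 42 mm across, 88 mm high, among the stamps' places; not to be used or moved.
- glue_c (a point): Centre (46 mm up) of an upright glue stick, 29 mm across, 92 mm high; it, the round stamp and the oblong stamp stand about 130 mm apart in any order. Not to be moved.
- organiser: White desk organiser, an open box 260 (x) x 70 (y) x 100 (z) mm with dividers, fixed; its contents stay below its rim. It stands between the stamps and the sweeper. Origin: centre of its underside.
- mug_c (a point): Centre (47 mm up) of a brown mug, 76 mm across, 95 mm high, beyond the sweeper; not to be moved.
- mouse: Black computer mouse 110 x 60 x 33 mm, beyond the board; origin: centre of its underside. Not to be moved.
- stapler: Black stapler 130 x 36 x 54 mm, beyond the stamps; origin: centre of its underside. Not to be moved.
- marker: Grey marker pen lying on the desk between mug and mouse, 120 x 17 x 15 mm; origin on its underside. Not to be moved.
There are look-alikes about, which are no part of the job. What is meant by the part that bears eraser_a_c is not red, and is the smaller of those in its own colour.

How it is judged (in metres and radians):
On the way, in this order (a step that is already met when the one before it is completed fails the run):
1. both erasers and the sharpener lie in the trough (y of eraser_a_c in the frame of board between -0.168 and -0.086 m and x of eraser_a_c in the frame of board between -0.083 and 0.083 m and z of each of eraser_a_c, eraser_b_c, sharpener_c in the frame of board below 0.032 m and y of eraser_b_c in the frame of board between -0.168 and -0.086 m and x of eraser_b_c in the frame of board between -0.083 and 0.083 m and y of sharpener_c in the frame of board between -0.168 and -0.086 m and x of sharpener_c in the frame of board between -0.083 and 0.083 m), for 0.2 s.
2. the sweeper stands upright on the desk, let go (height (world z) of sweeper_c below 0.046 m and angle between sweeper_c's own z axis and vertical below 0.08 rad and linear speed of sweeper below 0.02 m/s and contact force between the fingers and sweeper below 0.1 N), for 0.2 s.
3. the stamp's face is lifted above the top of the organiser (height (world z) of stamp_c above 0.145 m), for 0.1 s.
At the end, for the whole second after the job is handed in: Fingers hold the stamp still over the frame: centres within 8 mm, square within 0.12 rad, tilt under 0.10 rad, face 4 to 26 mm above the paper, touching no board, sweeper or pieces. Erasers and sharpener lie in the trough; the sweeper stands upright on the desk, released (all of step 1 and all of step 2 and horizontal distance between stamp_c and frame below 0.008 m and angle between the x axis of stamp_c and the x axis of frame, either way round below 0.12 rad and angle between stamp_c's own z axis and vertical below 0.1 rad and z of stamp_c in the frame of frame between 0.048 and 0.07 m and contact force between the fingers and stamp above 1 N and linear speed of stamp below 0.02 m/s and contact force between stamp and board below 0.05 N and contact force between stamp and sweeper below 0.05 N and contact force between stamp and eraser_a below 0.05 N and contact force between stamp and eraser_b below 0.05 N and contact force between stamp and sharpener below 0.05 N); the arm keeps its last pose, push and grip.
It fails at once if the round stamp, glue stick, mug, mouse, stapler or marker is shifted more than 30 mm or knocked over (distance of any of round_stamp_c, glue_c, mug_c, mouse, stapler, marker from where it was at the start of the episode above 0.03 m or angle between any of round_stamp_c, glue_c, mug_c, mouse, stapler, marker's own z axis and vertical above 0.5 rad).
It fails at once if the stamp touches the board or the form (contact force between stamp and board above 0.3 N).
It fails at once if the stamp knocks the organiser (contact force between stamp and organiser above 1 N).
It fails at once if the gripper or arm pushes or picks the erasers or sharpener directly instead of with the sweeper (contact force between any of the fingers, the arm and eraser_a above 0.5 N or contact force between any of the fingers, the arm and eraser_b above 0.5 N or contact force between any of the fingers, the arm and sharpener above 0.5 N).
It also fails if it takes over 58 s, if anything falls off the work surface, if the arm or the gripper's body presses on something with over 40 N, if the wrist force passes 120 N, or if a joint passes its speed limit or range.

### The arm

A 6-joint arm with a two-finger parallel gripper is mounted at the origin on the work surface. World frame = base frame: x ahead of the robot, y to its left, z up, the work surface at z = 0. Lengths are in mm, angles in rad, forces in N, time in s.
With the tool pointing down it reaches from about 250 to 775 mm from the base axis. Payload 8.9 kg.
Tool frame: the origin (TCP) lies at the very end of the fingers, on their centre line; the grasp point (between the pads) lies 19 mm behind it (hold_point_z is the distance from the TCP to the grasp point, in mm); z points along the fingers, y is the direction in which the jaws open and shut (so a half turn about z gives the same grasp; the last joint's range is limited). The gripper opens to 85 mm and grips with 20 to 120 N. Pads are 22 mm wide; open, the fingers measure 114 mm over their backs; the gripper's body (76 mm by 85 mm) begins 54 mm behind the grasp point. The pads swing forward as they close: fully open they stand 13 mm farther back than shut.
Start: joints at [1.197, 0.291, -0.153, 1.127, 0, 1.431], TCP at [122.134, 510.595, 231.305] pointing down, gripper open.
Joint ranges: [-2.52, 2.52], [-0.91, 1.74], [-1.3, 1.37], [-1.96, 2.02], [-1.52, 1.47], [-3.14, 3.14]. Speed limits (rad/s): [2.22, 2.22, 2.79, 3.14, 3.14, 3.14].

### API

Orientations are given as [roll, pitch, yaw] about the fixed x, y, z axes, in that order (R = Rz(yaw) Ry(pitch) Rx(roll)).
In Python, from station import * gives the robot as it stands.
- The arm moves only by the tool arm_command, never from a script. Its argument "series" is a list of rows, each a list of 7 numbers: the turn, a rotation vector about the world's x, y, z in rad, then the shift along the world's x, y, z in mm, then the finger opening in mm, from 0 to 85.4. A call has 1 to 12 rows; each row is the pose to reach, as a shift and turn from the pose measured when the call began; what a row does not reach only later rows make up. A row lasts 1/10 s, in which the tool goes at most 50 mm and 8.59 degrees, less where a joint would pass 70% of its speed; a pose out of reach is approached as far as the arm can. A call with a gripper value outside its range is refused whole. The fingers move at their own pace and stop on an object; "grip_force" is the grip in N (left out, the last holds). Time passes only in rows, so rows that repeat a pose let the fingers close. It gives the time, the measured TCP pose, the force and the opening at its end, in the units of the state.
- sense(): the state, without advancing time (a new reading comes with each control period).
- camera(name): name is "scene" or "side" or "wrist"; returns a dict with "frame" (480x640x3 uint8, red, green, blue), "fov_y" (degrees; the focal length in pixels is half the picture's height over the tangent of half this angle, whatever the lens; pixels are square), "cx", "cy" (the principal point, pixels), "eye" and "orientation" of the camera in the world. Camera axes: x right, y up, looking along -z (the intrinsics and any distortion apply to the point x, -y, -z); pixel columns grow to the right and rows downward; lengths in mm; the calibration is good to about 2 mm. A picture is of the moment at which its call begins. There is no depth.
- job_done(): hands the job in, once; it reports no verdict.
The state is a dict: "time_s": time; "joint_positions": joint angles; "qvel": joint speeds; "joint_torque": joint torques, N m; "ee_pos": TCP position; "eef_rot": TCP orientation; "ft_force": force on the tool from outside, world axes, zero at the start; "wrist_torque": the same for the moment, N m; "finger_gap": finger opening in mm.
Only numpy, scipy, OpenCV 4.12 (cv2) and the standard library are available. Lean on these libraries where they do the work, as an engineer would, in place of code of your own. Each camera call takes 0.05 s, during which the arm holds its last target.

## Working session

There is one attempt and no reset: what is moved stays moved. The work goes in short steps, Python scripts to look and compute and a tool call to move; the robot and the scene stay as the last step left them, time stands still between calls to the robot, and variables do not carry over. Pictures are saved under pics/ and viewed, and the job is handed in when it is done.

Besides the shell and the picture viewer there is one more tool, called after "Emit:" in YAML: its name, and indented under it one key for each argument. arm_command: Moves the arm, as the interface text tells. Its arguments: {"type":"object","properties":{"series":{"type":"array","items":{"type":"array","items":{"type":"number"}}},"grip_force":{"type":"number"}},"required":["series"]}

```bash
ls; mkdir -p pics; python3 - <<'E'
from station import *
import cv2
print(sense())
for n in ["scene","side","wrist"]:
    c=camera(n); cv2.imwrite(f"pics/{n}0.png",c["frame"][:,:,::-1]); print(n,{k:v for k,v in c.items() if k!="frame"})
E
```

```text
pics
{'time_s': 0.0, 'joint_positions': array([ 1.19667138e+00,  2.91301464e-01, -1.54114130e-01,  1.12669307e+00,
       -3.65889742e-05,  1.43147379e+00]), 'qvel': array([ 1.24792957e-03,  5.47986727e-04,  9.37501717e-04,  1.80868250e-04,
       -1.02040848e-03,  4.30611143e-05]), 'joint_torque': array([ 2.86235172e-04, -5.37144113e+01,  3.31372333e+01,  1.59857090e-02,
       -1.26333016e-04,  7.50740014e-06]), 'ee_pos': array([122.00156165, 510.18314289, 230.72584848]), 'eef_rot': array([-3.14028795e+00, -1.46012328e-04,  2.90679016e+00]), 'ft_force': array([ 0.39787473,  0.45410111, -0.33088365]), 'wrist_torque': array([-0.00685853, -0.00521671, -0.04486242]), 'finger_gap': 85.0835773735114}
scene {'fov_y': 48.442041783561685, 'cx': 318.80317837988713, 'cy': 244.105517625807, 'eye': array([1200.83006729, -731.30370229,  686.24652897]), 'orientation': array([1.01591151, 0.01624249, 0.66163893])}
side {'fov_y': 49.556906383447476, 'cx': 324.8551470239905, 'cy': 245.49429293053285, 'eye': array([ 228.83619041, -873.4406826 ,  713.21793948]), 'orientation': array([ 0.99988088,  0.02375883, -0.34774611])}
wrist {'fov_y': 68.15481141353878, 'cx': 315.4864633012147, 'cy': 240.62652291551152, 'eye': array([ 51.93490393, 527.16061505, 372.85341397]), 'orientation': array([-2.92741703e-01,  6.85119455e-05,  1.33538591e+00])}
```

View pics/scene0.png

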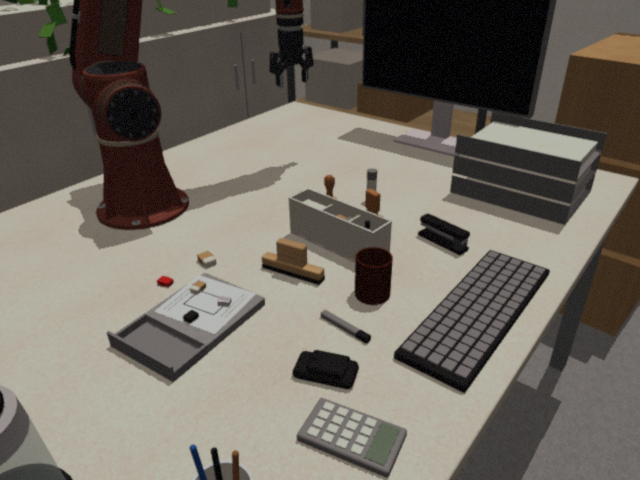

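View pics/side0.png

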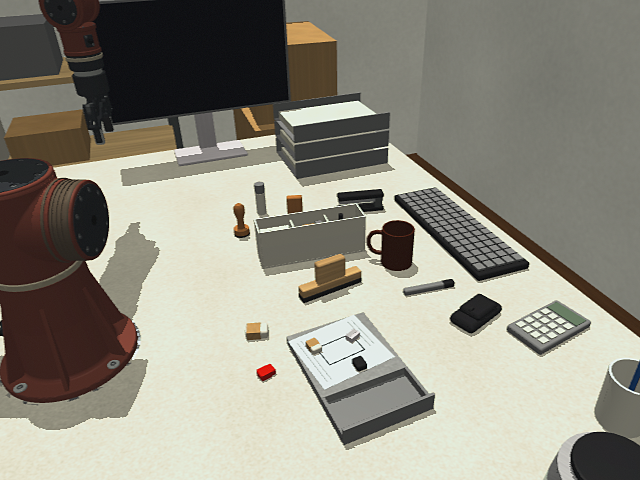

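View pics/wrist0.png

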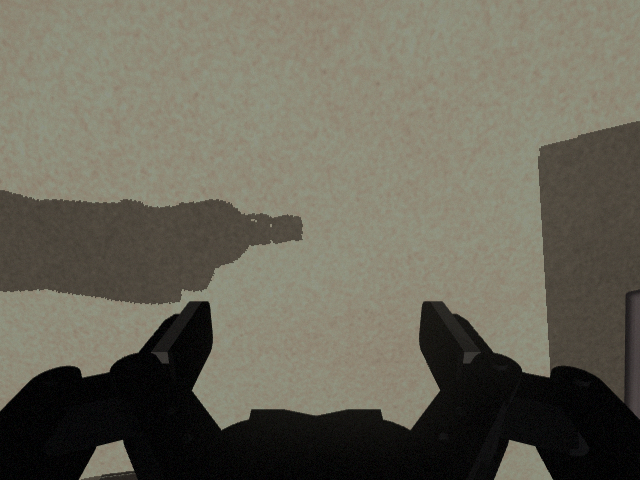

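```bash
cat > h.py <<'E'
from station import *
import cv2, numpy as np
from scipy.spatial.transform import Rotation as R
def snap(n,tag=None):
    c=camera(n)
    if tag: cv2.imwrite(f"pics/{tag}.png",c["frame"][:,:,::-1])
    return c
def ray(c,u,v):
    f=240/np.tan(np.radians(c["fov_y"])/2)
    d=np.array([(u-c["cx"])/f,-(v-c["cy"])/f,-1])
    return R.from_euler("xyz",c["orientation"]).apply(d)
def onz(c,u,v,z):
    d=ray(c,u,v); e=c["eye"]; return e+d*(z-e[2])/d[2]
def proj(c,p):
    f=240/np.tan(np.radians(c["fov_y"])/2)
    q=R.from_euler("xyz",c["orientation"]).inv().apply(np.array(p)-c["eye"])
    return np.array([c["cx"]+f*q[0]/-q[2], c["cy"]-f*q[1]/-q[2]])
def crop(c,x0,y0,x1,y1,s,name):
    im=cv2.resize(c["frame"][y0:y1,x0:x1,::-1],None,fx=s,fy=s,interpolation=cv2.INTER_CUBIC); cv2.imwrite(f"pics/{name}.png",im)
E
python3 - <<'E'
from h import *
c=snap("side"); s=snap("scene")
crop(c,230,170,440,310,3.8,"sidecropA"); crop(c,230,300,440,445,3.8,"sidecropB")
# base check / rough
for n,u,v,z in [("swp foot corners",300,299,0),("",361,280,0),("eraserA",313,344,27),("lookalike",256,331,5),("board corners",288,340,20),("",364,315,20),("troughL",346,438,0),("troughR",433,406,0),("stamp",294,203,88),("mugbase",397,268,0)]:
    print(n,onz(c,u,v,z).round(0))
for n,u,v,z in [("eraserA",198,286,27),("stamp top",372,193,88),("b",265,300,20),("b",175,370,20)]:
    print(n,onz(s,u,v,z).round(0))
E
```

```text
swp foot corners [467.  -7.   0.]
 [618.   8.   0.]
eraserA [ 440. -178.   27.]
lookalike [351. -79.   5.]
board corners [ 400. -143.   20.]
 [ 566. -129.   20.]
troughL [ 428. -375.   -0.]
troughR [ 590. -369.    0.]
stamp [542. 266.  88.]
mugbase [716.  20.   0.]
eraserA [ 437. -180.   27.]
stamp top [558. 296.  88.]
b [ 576. -125.   20.]
b [ 585. -363.   20.]
```

View pics/sidecropA.png

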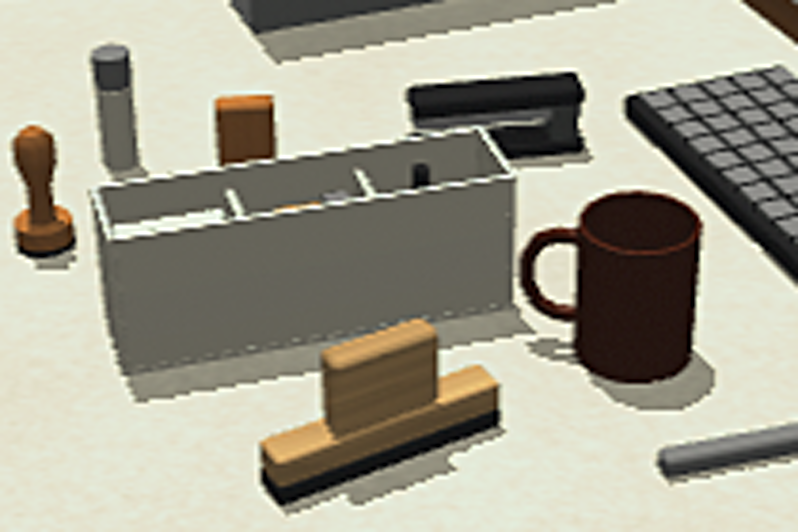

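View pics/sidecropB.png

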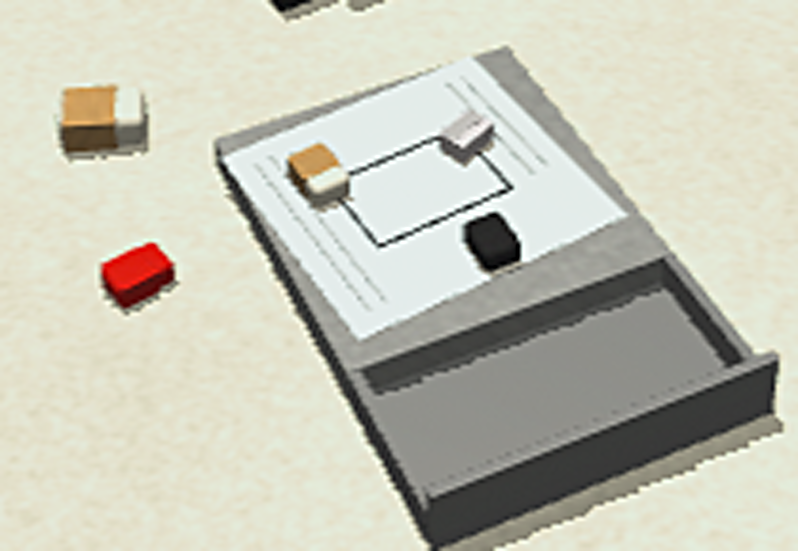

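Emit:
arm_command:
  series:
    - [0,0,0,25,-38,10,60]
    - [0,0,0,50,-76,20,60]
    - [0,0,0,75,-114,30,60]
    - [0,0,0,100,-152,40,60]
    - [0,0,0,125,-190,50,60]
    - [0,0,0,150,-228,60,60]
    - [0,0,0,175,-266,70,60]
    - [0,0,0,200,-305,80,60]
    - [0,0,0,225,-343,90,60]
    - [0,0,0,250,-380,90,60]
    - [0,0,0,275,-418,90,60]
    - [0,0,0,300,-460,90,60]

```text
time_s: 1.45
ee_pos: [422.8, 48.7, 321.3]
eef_rot: [-3.141, 0.001, 2.907]
ft_force: [1.6, 1.1, -0.2]
finger_gap: 59.5
```

Emit:
arm_command:
  series:
    - [0,0,0,25,-40,0,60]
    - [0,0,0,50,-75,0,60]
    - [0,0,0,75,-112,0,60]
    - [0,0,0,98,-150,0,60]
    - [0,0,0,98,-150,0,60]
    - [0,0,0,98,-150,0,60]

```text
time_s: 2.05
ee_pos: [520.7, -102.0, 320.5]
eef_rot: [3.141, -0.001, 2.905]
ft_force: [-0.2, 0.5, 0.3]
finger_gap: 59.9
```

```bash
python3 - <<'E'
from h import *
c=snap("wrist","w1"); s=sense()
print(s["ee_pos"],s["eef_rot"],s["time_s"],s["qvel"].round(3),c["eye"],c["orientation"],s["ft_force"])
E
```

```text
[ 520.44532418 -101.15671468  320.92319099] [ 3.14145535e+00 -4.52938381e-04  2.90631757e+00] 2.1 [ 0.021 -0.022 -0.012  0.002 -0.001  0.002] [450.76927652 -85.13747055 462.66058223] [-2.92050847e-01 -1.16668660e-03  1.33377792e+00] [-0.097614   -0.31647787 -0.0998802 ]
```

View pics/w1.png

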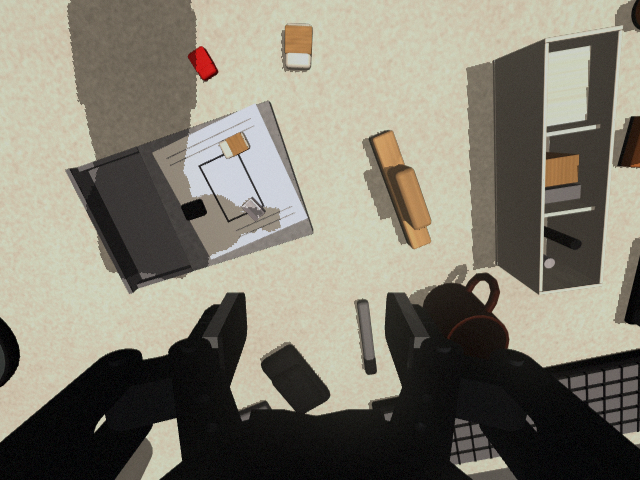

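```bash
python3 - <<'E'
from h import *
im=cv2.imread("pics/w1.png")
cv2.imwrite("pics/w1b.png",cv2.resize(im[95:300,60:325],None,fx=3,fy=2.9,interpolation=cv2.INTER_CUBIC))
cv2.imwrite("pics/w1s.png",cv2.resize(im[120:255,355:440],None,fx=6,fy=4.4,interpolation=cv2.INTER_CUBIC))
E
```

```text
(no output)
```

View pics/w1b.png

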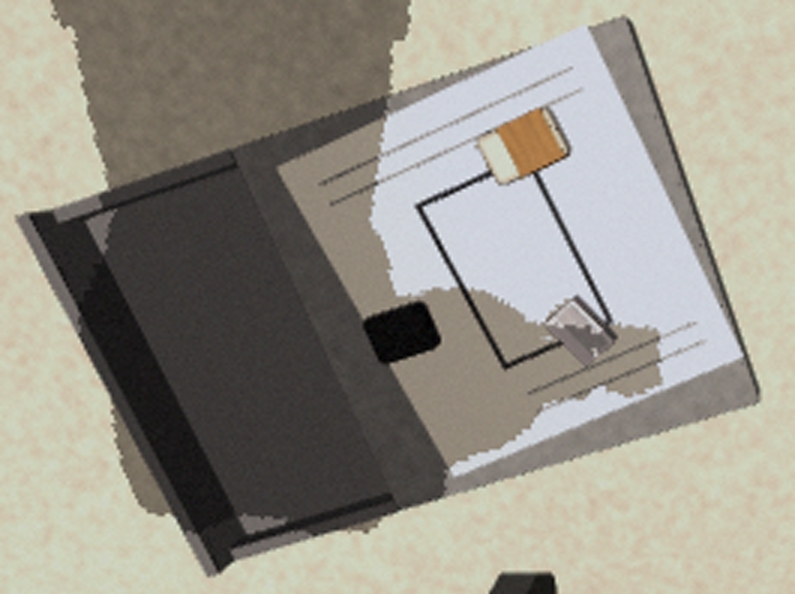

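View pics/w1s.png

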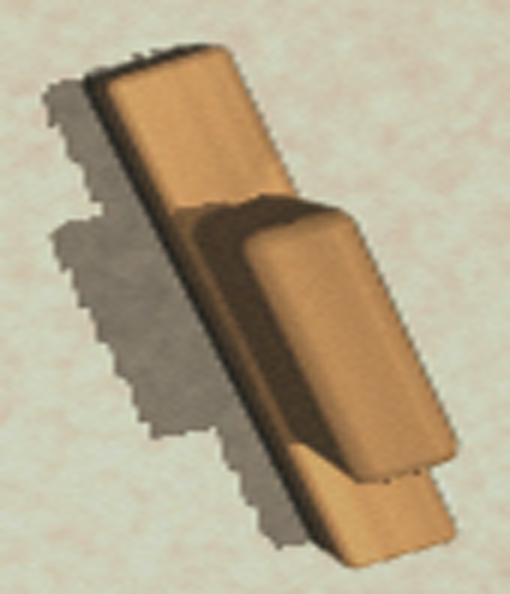

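```bash
cat > cfg1.py <<'E'
c1={'fov_y': 68.15481141353878, 'cx': 315.4864633012147, 'cy': 240.62652291551152,'eye':[450.76927652,-85.13747055,462.66058223],'orientation':[-2.92050847e-01,-1.16668660e-03,1.33377792e+00]}
E
python3 - <<'E'
from h import *
from cfg1 import *
c1["eye"]=np.array(c1["eye"])
def B(X,Y,z): return onz(c1,60+X/3,95+Y/2.9,z)[:2]
def S(X,Y,z): return onz(c1,355+X/6,120+Y/4.4,z)[:2]
def rep(n,P):
    P=np.array(P); print(n,"ctr",P.mean(0).round(1),"edges",[ (np.linalg.norm(P[i-1]-P[i]).round(1),np.degrees(np.arctan2(*(P[i]-P[i-1])[::-1])).round(1)) for i in range(len(P))]); return P
rep("block z32",[S(*p,32) for p in [(107,82),(225,48),(457,540),(350,568)]])
rep("grip z82",[S(*p,82) for p in [(247,245),(350,208),(457,460),(357,482)]])
f=rep("frame",[B(*p,20.6) for p in [(418,206),(535,165),(610,322),(506,367)]])
print(f.round(1))
b=rep("board+trough",[B(628,18,20),B(758,400,20),B(212,576,35),B(20,213,35)]);print(b.round(1))
for n,P,z in [("eraserA",[(480,140),(550,106),(570,155),(500,185)],33.6),("b",[(362,317),(425,300),(440,342),(380,363)],33.6),("sh",[(545,320),(574,297),(614,340),(585,363)],32.6)]:
    rep(n,[B(*p,z) for p in P])
# edge slab/trough: 
print("edge",B(235,155,20),B(400,507,20))
E
```

```text
block z32 ctr [542.8   3.3] edges [(np.float64(147.5), np.float64(-170.4)), (np.float64(24.0), np.float64(97.4)), (np.float64(147.4), np.float64(9.4)), (np.float64(23.6), np.float64(-82.5))]
grip z82 ctr [542.4   2.9] edges [(np.float64(64.0), np.float64(-171.3)), (np.float64(19.6), np.float64(103.0)), (np.float64(67.0), np.float64(8.0)), (np.float64(18.9), np.float64(-85.9))]
frame ctr [ 488.1 -199.7] edges [(np.float64(76.4), np.float64(-169.7)), (np.float64(51.6), np.float64(95.4)), (np.float64(71.9), np.float64(8.8)), (np.float64(49.5), np.float64(-79.6))]
[[ 454.  -231.6]
 [ 449.2 -180.2]
 [ 520.2 -169.2]
 [ 529.2 -217.9]]
board+trough ctr [ 495.3 -248.6] edges [(np.float64(252.8), np.float64(93.8)), (np.float64(166.9), np.float64(3.9)), (np.float64(252.4), np.float64(-85.4)), (np.float64(170.2), np.float64(-176.0))]
[[ 402.7 -128.3]
 [ 569.3 -117. ]
 [ 589.5 -368.5]
 [ 419.7 -380.5]]
eraserA ctr [ 441.4 -179.2] edges [(np.float64(18.8), np.float64(-173.4)), (np.float64(30.9), np.float64(101.5)), (np.float64(20.1), np.float64(5.9)), (np.float64(30.6), np.float64(-80.8))]
b ctr [ 501.7 -250.7] edges [(np.float64(20.6), np.float64(-178.8)), (np.float64(27.3), np.float64(91.8)), (np.float64(18.6), np.float64(0.5)), (np.float64(27.2), np.float64(-83.9))]
sh ctr [ 518.8 -180. ] edges [(np.float64(24.3), np.float64(-154.0)), (np.float64(15.8), np.float64(114.8)), (np.float64(24.1), np.float64(26.5)), (np.float64(16.0), np.float64(-64.6))]
edge [ 416.93663229 -296.55250736] [ 581.47776214 -283.99002497]
```

Emit:
arm_command:
  series:
    - [0,0,0.1,5,26,-30,45]
    - [0,0,0.2,11,52,-60,45]
    - [0,0,0.3,17,78,-90,45]
    - [0,0,0.39,22,104,-110,45]
    - [0,0,0.39,22,104,-120,45]
    - [0,0,0.39,22,104,-120,45]

```text
time_s: 2.7
ee_pos: [541.1, 4.1, 200.1]
eef_rot: [3.141, -0.003, -2.985]
ft_force: [0.2, 0.2, -0.1]
finger_gap: 45.0
```

```bash
python3 - <<'E'
from h import *
from cfg1 import *
c1["eye"]=np.array(c1["eye"])
print("organiser rim",onz(c1,545,40,100).round(0),onz(c1,540,292,100).round(0),onz(c1,601,284,100).round(0))
c=snap("wrist","w2"); s=sense()
print(s["ee_pos"],s["eef_rot"],s["joint_positions"].round(2),{k:v for k,v in c.items() if k!="frame"})
for a in [(0,0)]:
  from math import *
  y=radians(8.9)
  for dx,dy,z in [(-35,-11,82),(35,-11,82),(35,11,82),(-35,11,82),(-75,-13,32),(75,-13,32),(75,13,32),(-75,13,32)]:
    p=[542.6+dx*cos(y)-dy*sin(y),3+dx*sin(y)+dy*cos(y),z]; print(proj(c,p).round(0),end=" ")
E
```

```text
organiser rim [420. 138. 100.] [674. 119. 100.] [680. 186. 100.]
[541.81367832   3.33181688 201.2195028 ] [-3.14155724e+00 -9.05175194e-04 -2.98670592e+00] [-0.13  0.34 -0.16  1.07 -0.   -0.28] {'fov_y': 68.15481141353878, 'cx': 315.4864633012147, 'cy': 240.62652291551152, 'eye': array([470.21003153,  -7.48266611, 342.33560239]), 'orientation': array([-2.90650593e-01, -9.09517122e-04,  1.72629382e+00])}
[299. 189.] [300. 277.] [328. 277.] [329. 189.] [299. 132.] [301. 296.] [328. 296.] [330. 132.]
```

View pics/w2.png

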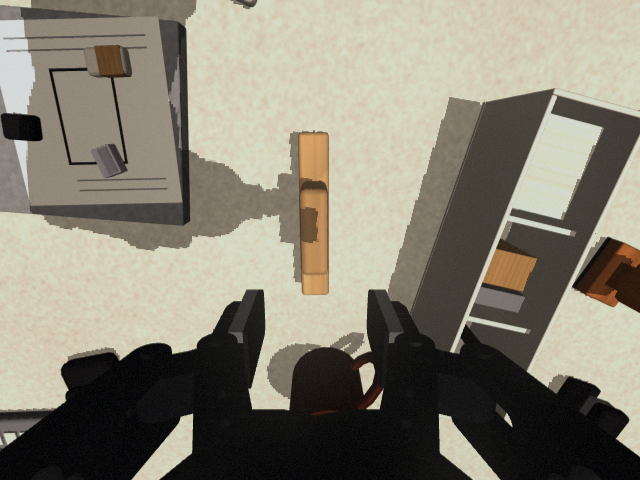

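Emit:
arm_command:
  series:
    - [0,0,0,1,0,-50,45]
    - [0,0,0,1,0,-95,45]
    - [0,0,0,1,0,-135,45]
    - [0,0,0,1,0,-160,45]
    - [0,0,0,1,0,-160,45]
    - [0,0,0,1,0,-160,10]
    - [0,0,0,1,0,-160,10]
    - [0,0,0,1,0,-160,10]
    - [0,0,0,1,0,-160,10]
    - [0,0,0,1,0,-160,10]
  grip_force: 80

```text
time_s: 3.75
ee_pos: [544.5, 2.8, 43.4]
eef_rot: [-3.14, 0.003, -2.987]
ft_force: [-0.3, -0.9, 7.9]
finger_gap: 21.2
```

Emit:
arm_command:
  series:
    - [0,0,0,-1,0,25,10]
    - [0,0,0,-1,0,60,10]
    - [0,0,0,-1,0,70,10]
    - [0,0,0,-1,0,70,10]
    - [0,0,0,-1,0,70,10]

```text
time_s: 4.25
ee_pos: [543.2, 2.9, 113.0]
eef_rot: [-3.14, 0.002, -2.987]
ft_force: [-0.7, -0.6, -2.8]
finger_gap: 21.3
```

```bash
python3 - <<'E'
from h import *
c=snap("wrist","w3"); snap("side","s3"); s=sense()
print(s["ee_pos"],s["eef_rot"],s["ft_force"],s["finger_gap"],c["eye"],c["orientation"])
E
```

```text
[542.57060166   2.95630739 112.1493372 ] [-3.14054012e+00  6.05995104e-04 -2.98710946e+00] [-0.9123453  -0.07146177 -1.64519797] 21.081587455844147 [471.57123445  -8.44700847 254.82208845] [-2.95598049e-01  1.19717709e-03  1.72466603e+00]
```

View pics/w3.png

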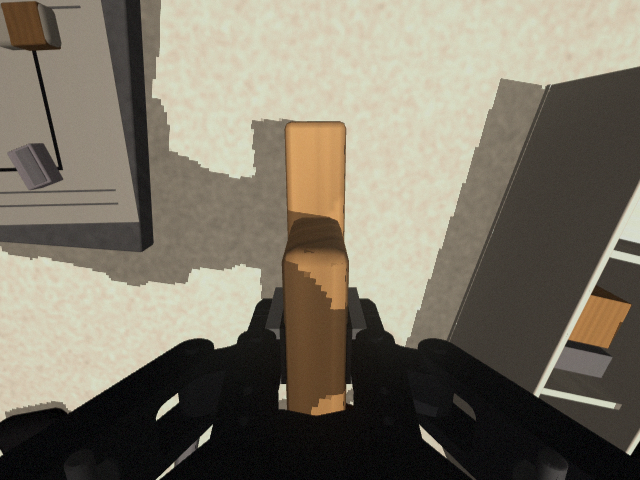

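View pics/s3.png

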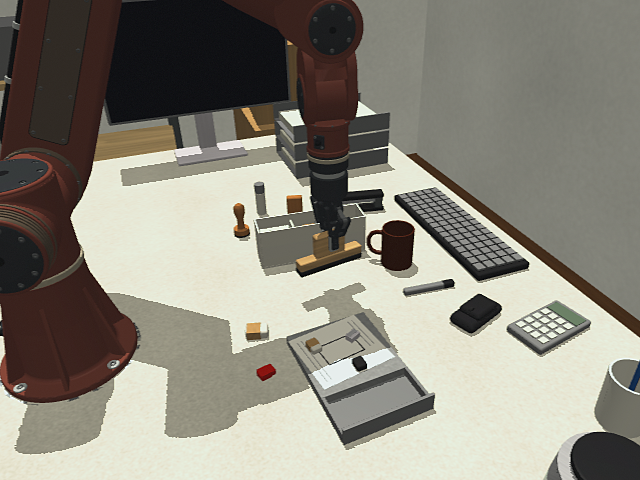

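Emit:
arm_command:
  series:
    - [0,0,-0.03,-16,-38,0,10]
    - [0,0,-0.06,-32,-76,0,10]
    - [0,0,-0.08,-48,-114,0,10]
    - [0,0,-0.08,-58,-137,0,10]
    - [0,0,-0.08,-59,-138,-20,10]
    - [0,0,-0.08,-59,-138,-38,10]
    - [0,0,-0.08,-59,-138,-42,10]
    - [0,0,-0.08,-59,-138,-42,10]
    - [0,0,-0.08,-59,-138,-42,10]

```text
time_s: 5.25
ee_pos: [483.8, -134.9, 70.3]
eef_rot: [-3.141, 0.001, -3.067]
ft_force: [0.0, -0.2, -2.0]
finger_gap: 21.1
```

```bash
python3 - <<'E'
from h import *
c=snap("side","s4");w=snap("wrist","w4"); s=sense()
crop(c,270,230,450,445,2.7,"s4c")
print(s["ee_pos"],s["eef_rot"],s["ft_force"],s["finger_gap"])
E
```

```text
[ 484.1406475  -135.04923117   70.77951324] [-3.14001686e+00  1.54357826e-03 -3.06665725e+00] [ 0.22495519 -0.16106546 -1.90629045] 21.182949665633934
```

View pics/s4c.png

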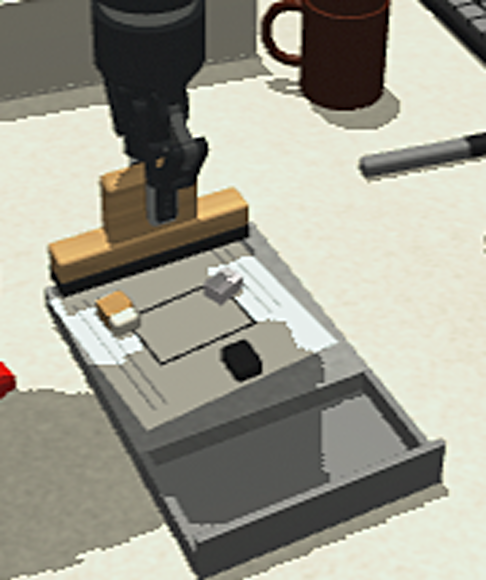

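View pics/w4.png

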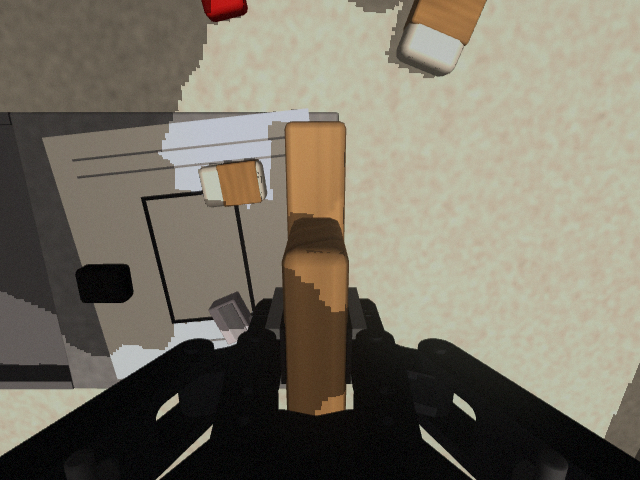

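Emit:
arm_command:
  series:
    - [0,0,0,0,0,-4.5,10]
    - [0,0,0,0,-5,-4.5,10]
    - [0,0,0,1,-13,-4.5,10]
    - [0,0,0,2,-23,-4.5,10]
    - [0,0,0,2.5,-33,-4.5,10]
    - [0,0,0,3.2,-43,-4.5,10]
    - [0,0,0,4,-53,-4.5,10]
    - [0,0,0,4.7,-63,-4.5,10]
    - [0,0,0,5.5,-73,-4.5,10]
    - [0,0,0,6.2,-83,-4.5,10]
    - [0,0,0,7,-93,-4.5,10]
    - [0,0,0,7,-93,-4.5,10]

```text
time_s: 6.55
ee_pos: [491.5, -229.6, 66.3]
eef_rot: [-3.139, 0.002, -3.068]
ft_force: [-0.1, 0.4, -2.0]
finger_gap: 21.2
```

```bash
python3 - <<'E'
from h import *
c=snap("side","s5");s=sense()
crop(c,270,230,450,445,2.7,"s5c")
print(s["ee_pos"],s["eef_rot"],s["ft_force"],s["finger_gap"])
E
```

```text
[ 491.1952849  -228.72057923   66.18640253] [-3.13989588e+00  1.58551931e-03 -3.06754635e+00] [-0.21237084  0.19820907 -2.24941405] 20.79224164673917
```

View pics/s5c.png

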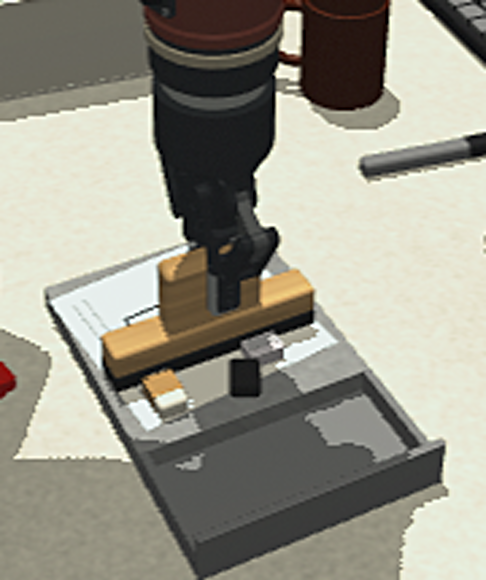

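Emit:
arm_command:
  series:
    - [0,0,0,0.8,-10,0,10]
    - [0,0,0,1.5,-20,0,10]
    - [0,0,0,2.2,-30,0,10]
    - [0,0,0,3,-40,0,10]
    - [0,0,0,3.7,-49,0,10]
    - [0,0,0,4.4,-58,0,10]
    - [0,0,0,5,-66,0,10]
    - [0,0,0,5.3,-70,0,10]
    - [0,0,0,5.3,-70,0,10]

```text
time_s: 7.5
ee_pos: [496.5, -299.3, 66.2]
eef_rot: [-3.14, 0.002, -3.068]
ft_force: [0.4, 1.0, -2.8]
finger_gap: 20.8
```

```bash
python3 - <<'E'
from h import *
c=snap("side","s6");s=sense()
crop(c,270,230,450,445,2.7,"s6c")
print(s["ee_pos"],s["eef_rot"],s["ft_force"],s["finger_gap"])
E
```

```text
[ 496.39916427 -298.79864345   66.10658186] [-3.14010389e+00  1.50338523e-03 -3.06781253e+00] [-0.50782275 -0.06482773 -2.65537073] 20.997846605035903
```

View pics/s6c.png

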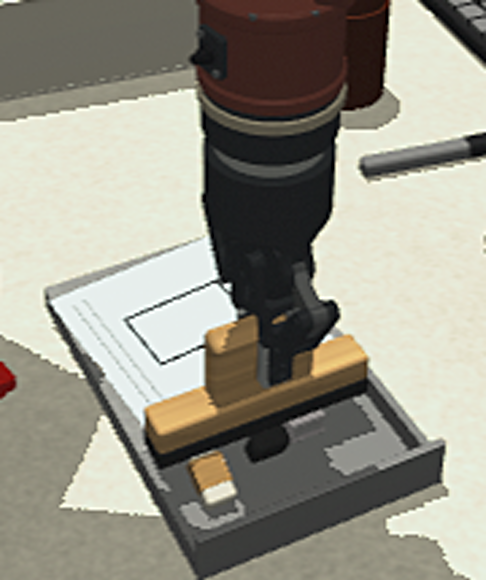

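Emit:
arm_command:
  series:
    - [0,0,0,0,5,25,10]
    - [0,0,0,0,20,60,10]
    - [0,0,0,4,60,75,10]
    - [0,0,0,10,105,80,10]
    - [0,0,0.03,16,150,80,10]
    - [0,0,0.06,28,195,80,10]
    - [0,0,0.08,38,240,80,10]
    - [0,0,0.08,46,280,70,10]
    - [0,0,0.08,46,300,50,10]
    - [0,0,0.08,46,302,30,10]
    - [0,0,0.08,46,302,10,10]
    - [0,0,0.08,46,302,0,10]

```text
time_s: 8.75
ee_pos: [541.2, 4.0, 64.7]
eef_rot: [-3.141, -0.001, -2.987]
ft_force: [0.3, 0.2, -3.0]
finger_gap: 21.3
```

```bash
python3 - <<'E'
from h import *
c=snap("side","s7");s=sense();w=snap("scene","c7")
crop(c,230,200,450,445,2.4,"s7c")
crop(w,100,200,350,390,2.4,"c7c")
print(s["ee_pos"],s["eef_rot"],s["ft_force"],s["finger_gap"])
E
```

```text
[540.77302169   3.74051617  63.85667134] [-3.14097192e+00 -1.64531657e-03 -2.98725282e+00] [-1.5363912   0.46892532 -2.49552026] 21.240452449430485
```

View pics/s7c.png

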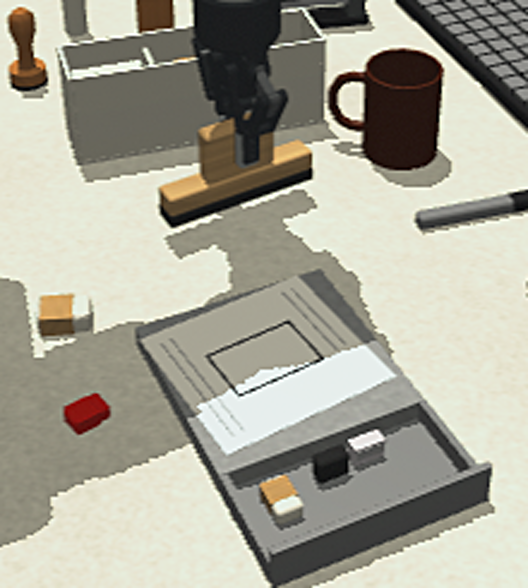

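View pics/c7c.png

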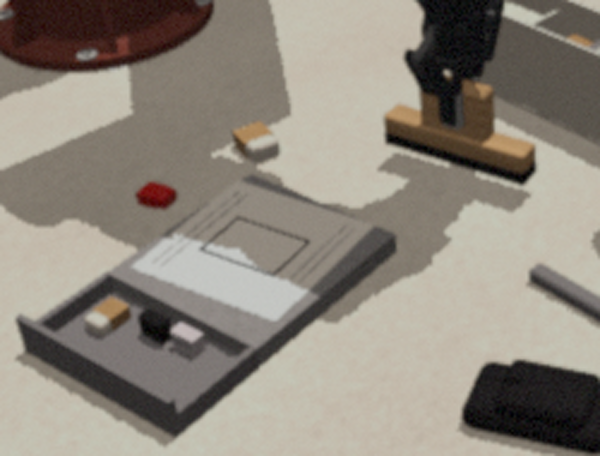

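Emit:
arm_command:
  series:
    - [0,0,0,1,0,-8,10]
    - [0,0,0,1,0,-15,10]
    - [0,0,0,1,0,-19,10]
    - [0,0,0,1,0,-20,10]
    - [0,0,0,1,0,-20,10]

```text
time_s: 9.35
ee_pos: [542.2, 3.4, 45.0]
eef_rot: [-3.141, -0.001, -2.988]
ft_force: [-0.5, 0.0, -1.8]
finger_gap: 21.5
```

Emit:
arm_command:
  series:
    - [0,0,0,0,0,-1,10]
    - [0,0,0,0,0,-2,10]
    - [0,0,0,0,0,-2,10]

```text
time_s: 9.65
ee_pos: [542.4, 3.3, 43.5]
eef_rot: [-3.141, -0.001, -2.988]
ft_force: [-1.5, -0.3, 2.4]
finger_gap: 21.4
```

Emit:
arm_command:
  series:
    - [0,0,0,0,0,-0.5,10]
    - [0,0,0,0,0,-0.5,22]
    - [0,0,0,0,0,-0.5,30]
    - [0,0,0,0,0,-0.5,45]
    - [0,0,0,0,0,-0.5,45]
    - [0,0,0,0,0,-0.5,45]

```text
time_s: 10.25
ee_pos: [542.5, 3.3, 43.0]
eef_rot: [-3.141, -0.0, -2.988]
ft_force: [-0.3, -0.3, -0.3]
finger_gap: 45.1
```

Emit:
arm_command:
  series:
    - [0,0,0,0,0,20,45]
    - [0,0,0,0,0,50,45]
    - [0,0,0,0,0,100,45]
    - [0,0,0,0,0,150,45]
    - [0,0,0,0,0,200,45]
    - [0,0,0,0,0,240,45]
    - [0,0,0,-5,20,270,45]
    - [0,0,0,-10,50,280,45]
    - [0,0,0,-20,90,280,45]
    - [0,0,0,-20,90,280,45]

```text
time_s: 11.25
ee_pos: [521.5, 96.9, 323.7]
eef_rot: [3.141, 0.001, -2.984]
ft_force: [-0.1, 0.1, -0.2]
finger_gap: 45.0
```

```bash
python3 - <<'E'
from h import *
c=snap("side","s8");w=snap("wrist","w8");s=sense()
crop(c,170,170,450,445,2.1,"s8c")
print(s["ee_pos"],s["eef_rot"],s["ft_force"],s["finger_gap"],[(k,v) for k,v in w.items() if k!='frame'])
E
```

```text
[522.31508219  94.00497758 323.04928778] [-3.14029281e+00 -1.80937735e-04 -2.98586564e+00] [-0.57265304  0.00116376  0.39439979] 44.702791463571984 [('fov_y', 68.15481141353878), ('cx', 315.4864633012147), ('cy', 240.62652291551152), ('eye', array([450.73914079,  83.59842779, 465.316578  ])), ('orientation', array([-2.93251868e-01,  5.08695873e-04,  1.72713103e+00]))]
```

View pics/s8c.png

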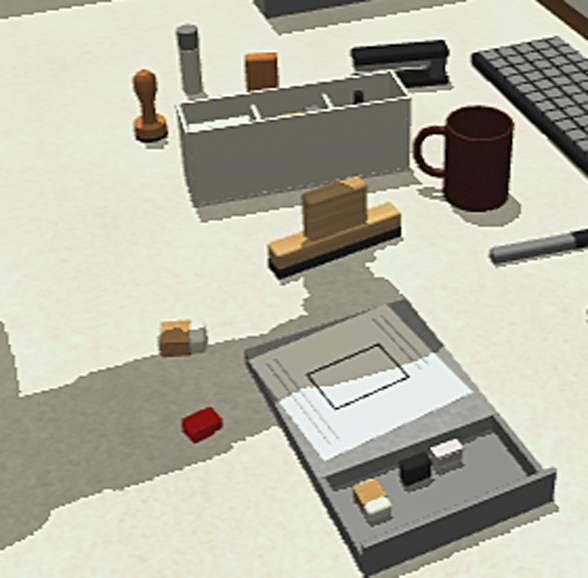

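View pics/w8.png

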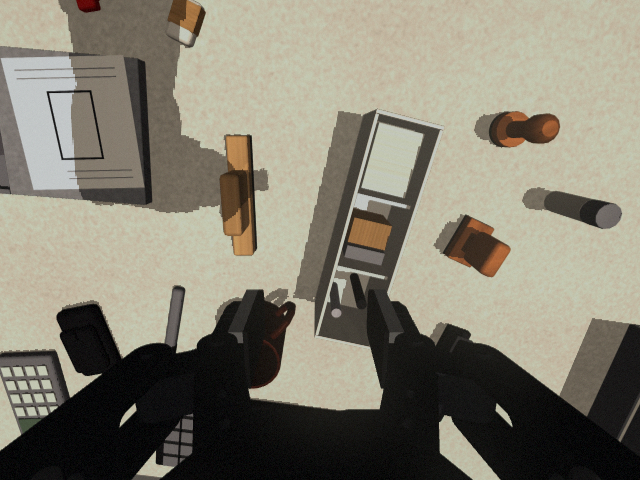

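```bash
python3 - <<'E'
from h import *
im=cv2.imread("pics/w8.png")
a=cv2.resize(im[205:285,430:520],None,fx=4.4,fy=4.4,interpolation=cv2.INTER_CUBIC)
b=cv2.resize(im[80:168,40:110],None,fx=4.4,fy=4,interpolation=cv2.INTER_CUBIC)
cv2.imwrite("pics/w8s.png",np.hstack([a,b]) if a.shape[0]==b.shape[0] else np.hstack([a,cv2.copyMakeBorder(b,0,max(0,a.shape[0]-b.shape[0]),0,0,0)]))
print(a.shape,b.shape)
E
```

```text
(352, 396, 3) (352, 308, 3)
```

View pics/w8s.png

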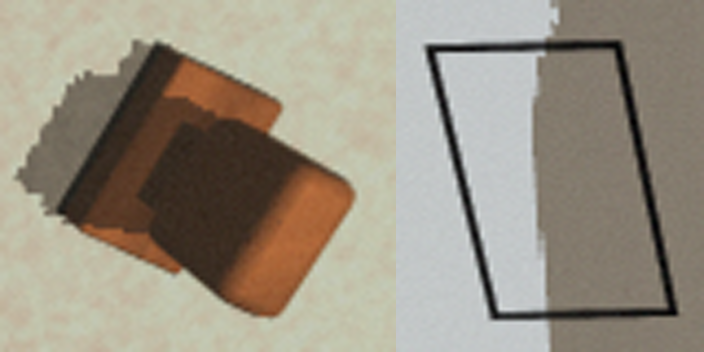

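```bash
cat > cfg2.py <<'E'
import numpy as np
c2={'fov_y': 68.15481141353878, 'cx': 315.4864633012147, 'cy': 240.62652291551152,'eye':np.array([450.73914079,83.59842779,465.316578]),'orientation':[-2.93251868e-01,5.08695873e-04,1.72713103e+00]}
E
python3 - <<'E'
from h import *
from cfg2 import *
def F(X,Y,z): return onz(c2,40+(X-396)/4.4,80+Y/4,z)[:2]
def S(X,Y,z): return onz(c2,430+X/4.4,205+Y/4.4,z)[:2]
def rep(n,P):
    P=np.array(P); print(n,P.round(1).tolist(),"ctr",P.mean(0).round(1),"edges",[ (np.linalg.norm(P[i-1]-P[i]).round(1),np.degrees(np.arctan2(*(P[i]-P[i-1])[::-1])).round(1)) for i in range(len(P))]); return P
rep("frame",[F(*p,20.6) for p in [(430,47),(620,44),(675,313),(494,317)]])
rep("handle",[S(*p,88) for p in [(288,158),(357,190),(275,320),(213,285)]])
rep("foottop",[S(*p,20) for p in [(182,55),(284,102),(180,274),(80,224)]])
rep("footbottom edge",[S(*p,0) for p in [(155,42),(60,210)]])
rep("organiser rim",[onz(c2,*p,100)[:2] for p in [(375,110),(442,127),(378,347),(316,335)]])
print("round",onz(c2,545,128,80).round(0),"glue",onz(c2,608,214,92).round(0),"stapler",onz(c2,455,335,54).round(0))
E
```

```text
frame [[453.3, -231.3], [444.7, -181.7], [519.8, -168.5], [528.9, -218.3]] ctr [ 486.7 -200. ] edges [(np.float64(76.7), np.float64(-170.2)), (np.float64(50.4), np.float64(99.9)), (np.float64(76.3), np.float64(10.0)), (np.float64(50.6), np.float64(-79.7))]
handle [[532.5, 298.7], [537.9, 318.5], [575.6, 308.6], [568.6, 289.8]] ctr [553.7 303.9] edges [(np.float64(37.2), np.float64(166.3)), (np.float64(20.6), np.float64(74.6)), (np.float64(38.9), np.float64(-14.8)), (np.float64(20.0), np.float64(-110.3))]
foottop [[521.7, 297.4], [530.7, 331.1], [588.0, 316.0], [577.1, 281.7]] ctr [554.4 306.6] edges [(np.float64(57.6), np.float64(164.2)), (np.float64(34.9), np.float64(75.0)), (np.float64(59.2), np.float64(-14.7)), (np.float64(36.0), np.float64(-107.6))]
footbottom edge [[522.2, 297.8], [579.2, 283.2]] ctr [550.7 290.5] edges [(np.float64(58.8), np.float64(165.6)), (np.float64(58.8), np.float64(-14.4))]
organiser rim [[420.3, 136.9], [425.4, 205.0], [678.0, 194.1], [673.5, 119.1]] ctr [549.3 163.8] edges [(np.float64(253.9), np.float64(176.0)), (np.float64(68.3), np.float64(85.7)), (np.float64(252.8), np.float64(-2.5)), (np.float64(75.1), np.float64(-93.4))]
round [408. 317.  80.] glue [484. 407.  92.] stapler [673. 304.  54.]
```

Emit:
arm_command:
  series:
    - [0,0,-0.08,5,35,0,45]
    - [0,0,-0.16,10,80,0,45]
    - [0,0,-0.24,16,125,-20,45]
    - [0,0,-0.32,22,165,-45,45]
    - [0,0,-0.4,28,195,-75,45]
    - [0,0,-0.42,32,211,-105,45]
    - [0,0,-0.42,32,211,-120,45]
    - [0,0,-0.42,32,211,-120,45]

```text
time_s: 12.15
ee_pos: [553.3, 303.8, 199.9]
eef_rot: [-3.137, -0.004, 2.877]
ft_force: [-0.4, -0.5, -0.8]
finger_gap: 44.9
```

```bash
python3 - <<'E'
from h import *
w=snap("wrist","w9");s=sense()
print(s["ee_pos"],s["eef_rot"],s["ft_force"],s["finger_gap"],[(k,v) for k,v in w.items() if k!='frame'])
E
```

```text
[554.10814308 303.86413321 201.88402983] [-3.13846279e+00 -2.18944525e-03  2.87653517e+00] [ 0.74908919 -0.39438783 -0.16431951] 45.013025294361114 [('fov_y', 68.15481141353878), ('cx', 315.4864633012147), ('cy', 240.62652291551152), ('eye', array([484.4825664 , 323.20332972, 342.22615343])), ('orientation', array([-0.28859459,  0.00363931,  1.30558847]))]
```

View pics/w9.png

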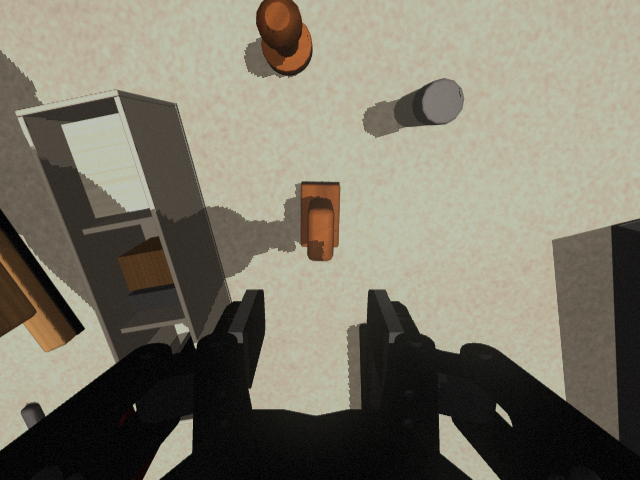

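```bash
python3 - <<'E'
from h import *
im=cv2.imread("pics/w9.png")
cv2.imwrite("pics/w9s.png",cv2.resize(im[170:275,280:360],None,fx=5,fy=5,interpolation=cv2.INTER_CUBIC))
E
```

```text
(no output)
```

View pics/w9s.png

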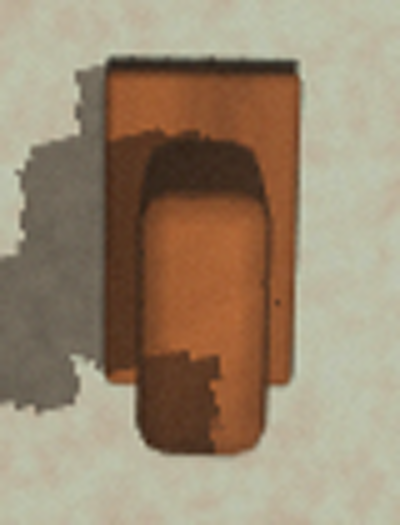

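```bash
python3 - <<'E'
from h import *
c=dict(fov_y=68.15481141353878,cx=315.4864633012147,cy=240.62652291551152,eye=np.array([484.4825664,323.20332972,342.22615343]),orientation=[-0.28859459,0.00363931,1.30558847])
def S(X,Y,z): return onz(c,280+X/5,170+Y/5,z)[:2]
def rep(n,P):
    P=np.array(P); print(n,"ctr",P.mean(0).round(1),"edges",[ (np.linalg.norm(P[i-1]-P[i]).round(1),np.degrees(np.arctan2(*(P[i]-P[i-1])[::-1])).round(1)) for i in range(len(P))]); return P
rep("handle",[S(*p,88) for p in [(140,190),(270,193),(268,453),(138,452)]])
rep("foottop",[S(*p,20) for p in [(107,72),(299,74),(295,385),(107,383)]])
s=sense();print(s["ee_pos"],s["eef_rot"])
E
```

```text
handle ctr [553.9 307.5] edges [(np.float64(40.4), np.float64(164.0)), (np.float64(18.9), np.float64(73.5)), (np.float64(40.2), np.float64(-14.8)), (np.float64(19.8), np.float64(-105.6))]
foottop ctr [555.1 307.5] edges [(np.float64(59.0), np.float64(164.2)), (np.float64(34.8), np.float64(74.2)), (np.float64(59.0), np.float64(-14.8)), (np.float64(35.8), np.float64(-105.8))]
[554.10814308 303.86413321 201.88402983] [-3.13846279e+00 -2.18944525e-03  2.87653517e+00]
```

Emit:
arm_command:
  series:
    - [0,0,0,0.5,3.6,-45,45]
    - [0,0,0,0.5,3.6,-90,45]
    - [0,0,0,0.5,3.6,-130,45]
    - [0,0,0,0.5,3.6,-153,45]
    - [0,0,0,0.5,3.6,-153,45]
    - [0,0,0,0.5,3.6,-153,45]
    - [0,0,0,0.5,3.6,-153,10]
    - [0,0,0,0.5,3.6,-153,10]
    - [0,0,0,0.5,3.6,-153,10]
    - [0,0,0,0.5,3.6,-153,10]
    - [0,0,0,0.5,3.6,-153,10]
  grip_force: 50

```text
time_s: 13.3
ee_pos: [556.0, 307.8, 51.0]
eef_rot: [-3.14, 0.001, 2.876]
ft_force: [0.2, -1.0, 8.4]
finger_gap: 19.5
```

Emit:
arm_command:
  series:
    - [0,0,0,-1,0,20,10]
    - [0,0,0,-1,0,60,10]
    - [0,0,0,-1,0,105,10]
    - [0,0,0,-1,0,150,10]
    - [0,0,0,-1,0,160,10]
    - [0,0,0,-1,0,160,10]
    - [0,0,0,-1,0,160,10]

```text
time_s: 14.0
ee_pos: [554.6, 307.6, 210.0]
eef_rot: [-3.139, -0.0, 2.876]
ft_force: [-0.8, -0.3, -2.6]
finger_gap: 19.3
```

```bash
python3 - <<'E'
from h import *
w=snap("wrist","w10");c=snap("side","s10");s=sense()
print(s["ee_pos"],s["eef_rot"],s["ft_force"],s["finger_gap"],[(k,v) for k,v in w.items() if k!='frame'])
E
```

```text
[554.05880883 307.44504157 209.07964689] [-3.13830466e+00 -1.64423092e-03  2.87654982e+00] [-0.08604223 -0.70826027 -1.94354031] 19.347608808782812 [('fov_y', 68.15481141353878), ('cx', 315.4864633012147), ('cy', 240.62652291551152), ('eye', array([485.05840178, 326.84143613, 352.09032153])), ('orientation', array([-2.92764975e-01,  9.93223639e-04,  1.30511933e+00]))]
```

View pics/w10.png

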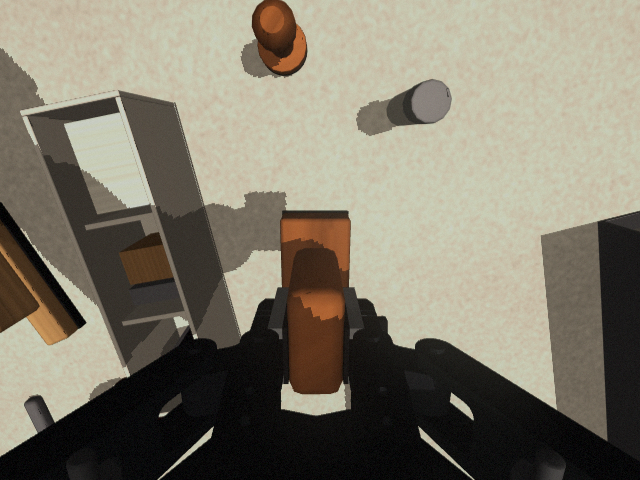

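View pics/s10.png

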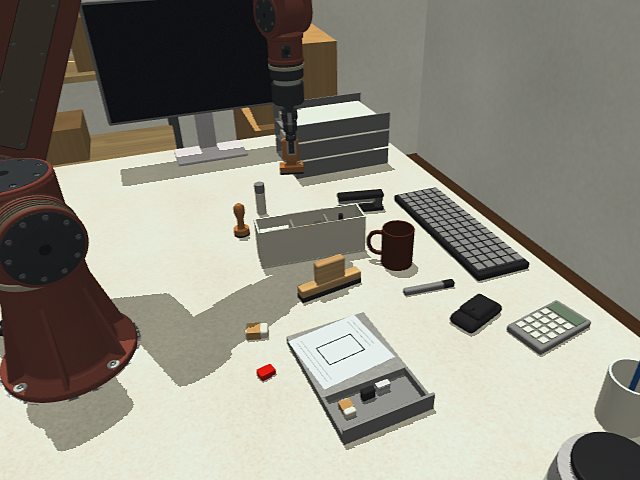

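Emit:
arm_command:
  series:
    - [0,0,0.03,-4,-25,0,10]
    - [0,0,0.06,-9,-65,0,10]
    - [0,0,0.1,-14,-110,0,10]
    - [0,0,0.14,-20,-155,0,10]
    - [0,0,0.18,-26,-200,0,10]
    - [0,0,0.22,-32,-245,0,10]
    - [0,0,0.26,-38,-290,0,10]
    - [0,0,0.3,-44,-335,0,10]
    - [0,0,0.34,-50,-380,0,10]
    - [0,0,0.37,-55,-415,0,10]
    - [0,0,0.39,-58,-435,0,10]
    - [0,0,0.39,-58,-435,0,10]

```text
time_s: 15.3
ee_pos: [495.0, -129.8, 207.7]
eef_rot: [-3.139, -0.004, -3.02]
ft_force: [-0.7, -0.6, -1.9]
finger_gap: 18.9
```

```bash
python3 - <<'E'
from h import *
w=snap("wrist","w11");c=snap("side","s11");s=sense()
print(s["ee_pos"],s["eef_rot"],s["ft_force"],s["finger_gap"],[(k,v) for k,v in w.items() if k!='frame'])
E
```

```text
[ 495.32548283 -127.36615541  207.95526568] [-3.13970346 -0.00347132 -3.01811185] [ 0.17581994 -0.00293985 -0.63722228] 19.462216275294143 [('fov_y', 68.15481141353878), ('cx', 315.4864633012147), ('cy', 240.62652291551152), ('eye', array([ 423.85844265, -138.43643495,  349.98705273])), ('orientation', array([-0.28930316,  0.00226966,  1.69220679]))]
```

View pics/w11.png

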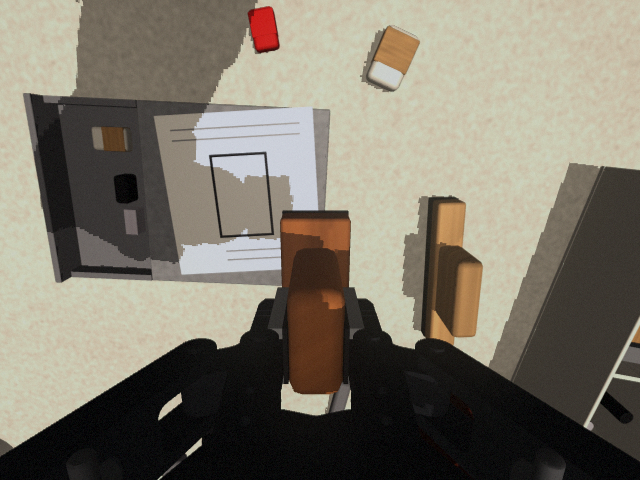

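```bash
python3 - <<'E'
from h import *
im=cv2.imread("pics/w11.png")
cv2.imwrite("pics/w11f.png",cv2.resize(im[90:285,20:335],None,fx=2.5,fy=2.5,interpolation=cv2.INTER_CUBIC))
E
```

```text
(no output)
```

View pics/w11f.png

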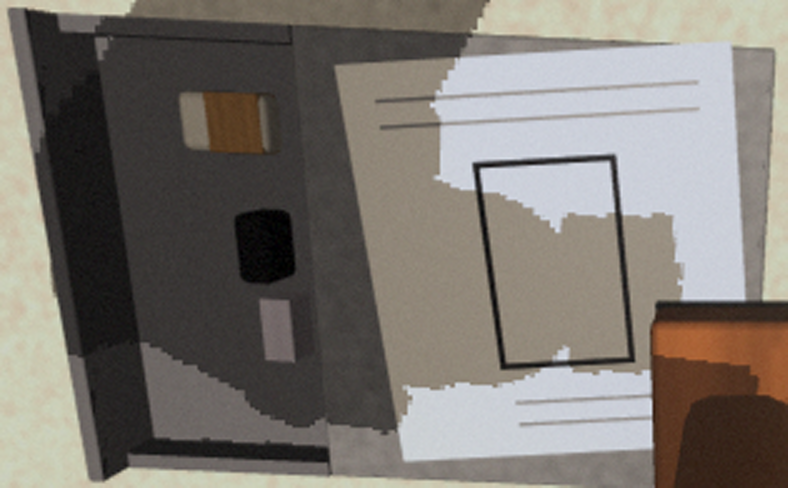

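```bash
python3 - <<'E'
from h import *
c=dict(fov_y=68.15481141353878,cx=315.4864633012147,cy=240.62652291551152,eye=np.array([ 423.85844265, -138.43643495,  349.98705273]),orientation=[-0.28930316,  0.00226966,  1.69220679])
def S(X,Y,z): return onz(c,20+X/2.5,90+Y/2.5,z)[:2]
def rep(n,P):
    P=np.array(P); print(n,"ctr",P.mean(0).round(1),"edges",[ (np.linalg.norm(P[i-1]-P[i]).round(1),np.degrees(np.arctan2(*(P[i]-P[i-1])[::-1])).round(1)) for i in range(len(P))]); return P
rep("frame",[S(*p,20.6) for p in [(475,164),(613,156),(633,360),(503,367)]])
rep("slabtop",[S(773,48,20),S(290,27,20),S(328,474,20)])
e=[S(290,27,20),S(328,474,20)]
u=(e[1]-e[0])/np.linalg.norm(e[1]-e[0]); n=np.array([u[1],-u[0]])
for nm,X,Y,z in [("A",226,123,14),("B",266,246,14),("S",277,330,12)]:
    p=S(X,Y,z); print(nm,p.round(1),"beyond edge",((p-e[0])@n).round(1),"along",((p-e[0])@u).round(1))
# held stamp: foot top front corners (full px) at z unknown ~ under+20
s=sense(); print(s["ee_pos"])
for pz in [(283,218),(349,218)]: print(onz(c,*pz,s["ee_pos"][2]-51+20).round(1))
E
```

```text
frame ctr [ 486.4 -200.2] edges [(np.float64(76.5), np.float64(-169.8)), (np.float64(50.2), np.float64(100.2)), (np.float64(76.5), np.float64(10.4)), (np.float64(50.4), np.float64(-79.8))]
slabtop ctr [ 465.9 -237.9] edges [(np.float64(239.1), np.float64(139.2)), (np.float64(168.2), np.float64(-85.4)), (np.float64(167.9), np.float64(3.9))]
A [ 450.2 -324.4] beyond edge 29.2 along 33.8
B [ 493.8 -311.2] beyond edge 19.0 along 78.1
S [ 527.  -308.9] beyond edge 19.0 along 111.4
[ 495.32548283 -127.36615541  207.95526568]
[ 465.3 -150.1  177. ]
[ 461.3 -117.4  177. ]
```

Emit:
arm_command:
  series:
    - [0,0,0.02,-3,-25,0,10]
    - [0,0,0.04,-6,-50,-20,10]
    - [0,0,0.055,-8.7,-72.7,-50,10]
    - [0,0,0.055,-8.7,-72.7,-80,10]
    - [0,0,0.055,-8.7,-72.7,-95,10]
    - [0,0,0.055,-8.7,-72.7,-95,10]
    - [0,0,0.055,-8.7,-72.7,-95,10]

```text
time_s: 16.1
ee_pos: [486.8, -199.1, 113.0]
eef_rot: [-3.14, -0.004, -2.962]
ft_force: [0.0, -0.6, -1.1]
finger_gap: 19.3
```

```bash
python3 - <<'E'
from h import *
w=snap("wrist","w12");c=snap("side","s12");sc=snap("scene","c12");s=sense()
crop(c,280,230,450,445,2.7,"s12c")
crop(sc,100,200,350,390,2.4,"c12c")
print(s["ee_pos"],s["eef_rot"],s["ft_force"],s["finger_gap"],s["time_s"])
E
```

```text
[ 487.52874889 -199.98742685  114.07957073] [-3.13849413e+00 -1.95680316e-03 -2.96241710e+00] [ 0.79082207  0.38435409 -1.08534808] 19.29960526188143 16.25
```

View pics/s12c.png

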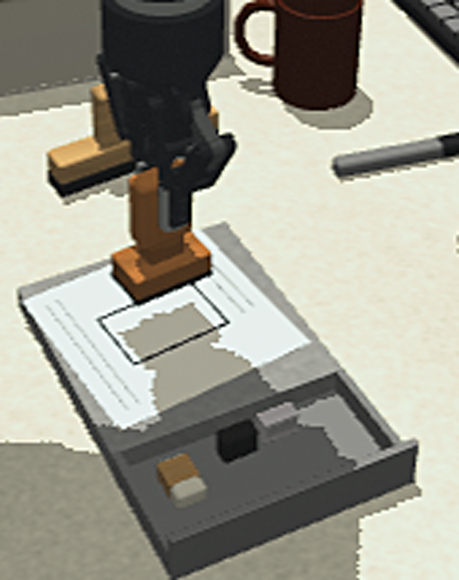

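View pics/w12.png

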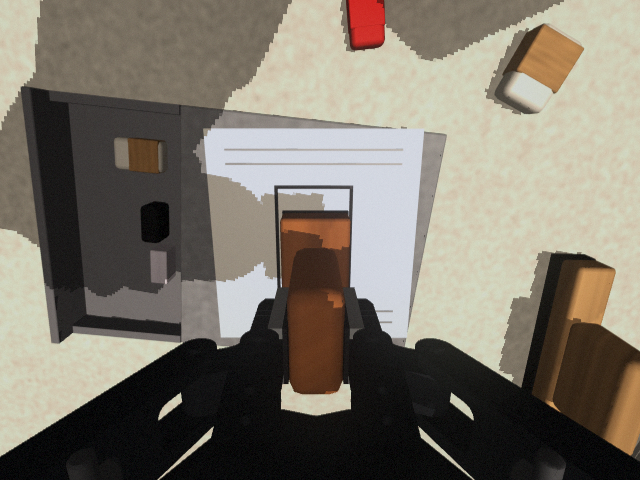

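Emit:
arm_command:
  series:
    - [0,0,0,-0.5,0,-8,10]
    - [0,0,0,-0.5,0,-16,10]
    - [0,0,0,-0.5,0,-22,10]
    - [0,0,0,-0.5,0,-25,10]
    - [0,0,0,-0.5,0,-25,10]
    - [0,0,0,-0.5,0,-25,10]
    - [0,0,0,-0.5,0,-25,10]

```text
time_s: 16.95
ee_pos: [487.2, -200.1, 89.3]
eef_rot: [-3.138, -0.002, -2.962]
ft_force: [-0.7, -0.1, -2.2]
finger_gap: 19.4
```

```bash
python3 - <<'E'
from h import *
c=snap("side","s13");sc=snap("scene","c13");s=sense();w=snap("wrist","w13")
a=cv2.resize(c["frame"][290:365,305:385,::-1],None,fx=5,fy=5,interpolation=cv2.INTER_CUBIC)
b=cv2.resize(sc["frame"][270:345,170:250,::-1],None,fx=5,fy=5,interpolation=cv2.INTER_CUBIC)
cv2.imwrite("pics/f13.png",np.hstack([a,b]))
print(s["ee_pos"],s["eef_rot"],s["ft_force"],s["finger_gap"],s["time_s"],w["eye"],w["orientation"])
# predictions: foot bottom corners for nominal pose, face z = ee-51
y=np.radians(10.2)
for n,cc in (("side",c),("scene",sc)):
  for z in (s["ee_pos"][2]-51,):
    print(n,[proj(cc,[s["ee_pos"][0]+dx*np.cos(y)-dy*np.sin(y),s["ee_pos"][1]+dx*np.sin(y)+dy*np.cos(y),z]).round(1).tolist() for dx,dy in [(-30,-18),(30,-18),(30,18),(-30,18)]])
E
```

```text
[ 487.20613757 -200.09921382   89.28355269] [-3.13824499e+00 -1.60828613e-03 -2.96248074e+00] [-0.15403532  0.2781709  -0.83021159] 19.62058079639569 17.05 [ 416.38413075 -212.84704098  231.4479514 ] [-0.29156444  0.00301145  1.74933261]
side [[331.8, 352.5], [359.4, 340.5], [349.0, 329.4], [321.9, 340.8]]
scene [[188.8, 295.7], [212.8, 304.1], [223.8, 294.1], [200.1, 286.2]]
```

View pics/f13.png

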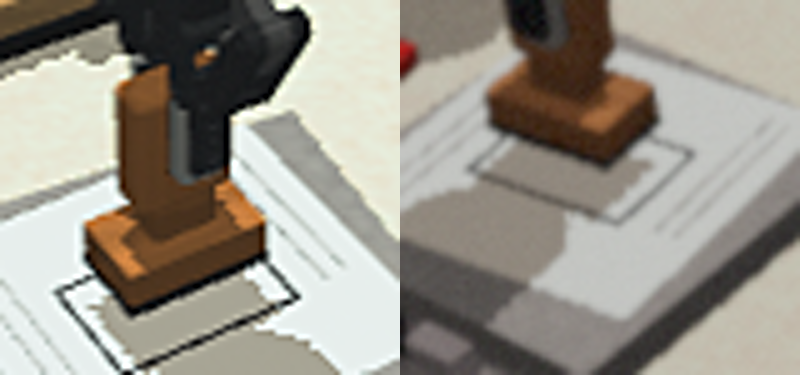

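View pics/w13.png

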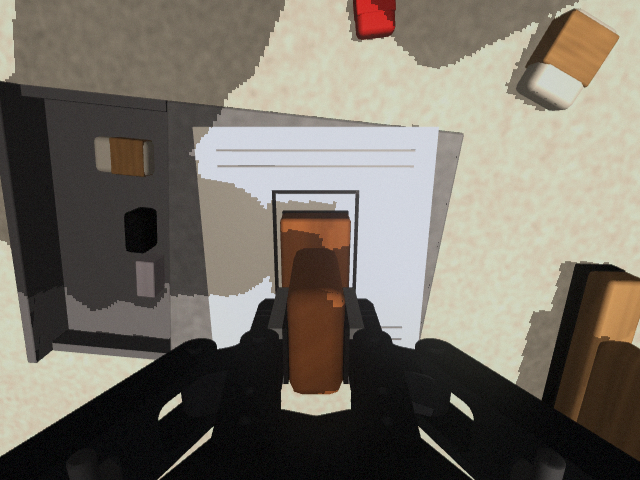

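Emit:
arm_command:
  series:
    - [0,0,0,-0.5,0,-1,10]
    - [0,0,0,-0.5,0,-2,10]
    - [0,0,0,-0.5,0,-2,10]
    - [0,0,0,-0.5,0,-2,10]
    - [0,0,0,-0.5,0,-2,10]
    - [0,0,0,-0.5,0,-2,10]

```text
time_s: 17.7
ee_pos: [486.7, -200.1, 87.3]
eef_rot: [-3.138, -0.002, -2.963]
ft_force: [0.0, 0.2, -2.1]
finger_gap: 19.4
```

```bash
python3 - <<'E'
from h import *
c=dict(fov_y=68.15481141353878,cx=315.4864633012147,cy=240.62652291551152,eye=np.array([ 416.38413075, -212.84704098,  231.4479514 ]),orientation=[-0.29156444,  0.00301145,  1.74933261])
a,b=onz(c,274,192,20.6),onz(c,357.5,191.5,20.6); m=(a+b)/2; y=np.radians(10.2)
print(a,b,np.linalg.norm(a-b),"frame ctr", m[:2]+38*np.array([np.cos(y),np.sin(y)]))
a,b=onz(c,282,218,58.3),onz(c,350,218,58.3); m=(a+b)/2
print("stamp w",np.linalg.norm(a-b),"ctr",m[:2]+29.5*np.array([np.cos(y),np.sin(y)]))
s=sense();print(s["ee_pos"],s["eef_rot"],s["finger_gap"],s["qvel"].round(3))
E
```

```text
[ 453.39786286 -231.94636789   20.6       ] [ 444.24507921 -183.04010264   20.6       ] 49.7553638266042 frame ctr [ 486.22090414 -200.76401513]
stamp w 33.998586799270214 ctr [ 484.9809765  -200.75762908]
[ 486.6879977  -200.09385536   87.29591631] [-3.13823198e+00 -1.63026150e-03 -2.96250280e+00] 19.388762891552574 [ 0.001 -0.001  0.001  0.001  0.    -0.001]
```

Centred within about 2 mm, square, still and held, with everything else in place, so I am handing in.

```bash
python3 - <<'E'
from h import *
print(job_done())
s=sense();print(s["ee_pos"],s["finger_gap"],s["time_s"])
E
```

```text
the job is handed in; nothing more can be done
None
the job is handed in; nothing more can be done
```

I swept both erasers and the sharpener into the trough with the sweeper, then stood the sweeper back at its original spot and let go. I then carried the oblong stamp over the organiser and handed in at about 17.8 s with it hovering over the frame. `job_done()` gave no verdict.

Last checks:
- **Trough:** in the wrist view, all three pieces lie 19 to 29 mm past the slab's edge. The small dark eraser seemed to have tipped onto its side, but it is still well inside the trough.
- **Sweeper:** it looked upright on the desk in the camera views after release.
- **Stamp position:** its centre is about 1–2 mm from the frame's centre, and its yaw matches the frame's to about 0.01 rad. Tilt was about 0.003 rad and the arm was still. The fingers had closed on the handle, with the gap at 19.4 mm.
- **Stamp height:** the face is about 15.7 mm above the paper. The side view agreed to about 1–2 px, while the scene view differed by about 1.5 px, which would make it 2–3 mm higher. Both are within the allowed range.
- **Contacts:** I saw no sign of the stamp touching the organiser or board, and nothing else was seen to move.

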